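Get the salt and a spice from the back of the seasoning caddy

ROBOT

A 6-joint arm with a two-finger parallel gripper is mounted at the origin on a cart in front of the work surface, level with it; the furniture and walls round the work are solid. World frame = base frame: x ahead of the robot, y to its left, z up, the work surface at z = 0. Lengths are in mm, angles in rad, forces in N, time in s.
With the tool pointing down it reaches from about 375 to 750 mm from the base axis. Payload 9 kg.
Tool frame: the origin (TCP) lies at the very end of the fingers, on their centre line; the grasp point (between the pads) lies 19 mm behind it; z points along the fingers, y is the line along which they close (so a half turn about z gives the same grasp; the last joint's range is limited). The gripper opens to 85 mm and grips with 20 to 120 N. Pads are 22 mm wide; open, the fingers measure 114 mm over their backs; the gripper's body (76 mm by 85 mm) begins 54 mm behind the grasp point. The pads swing forward as they close: fully open they stand 13 mm farther back than shut.
Start: joints at [-0.218, 0.104, 0.097, 1.564, 0, 1.353], TCP at [600.031, 0.003, 231.331] pointing down, gripper open.
Joint ranges: [-2.99, 2.99], [-0.84, 1.86], [-1.1, 1.16], [-1.84, 2.11], [-1.51, 1.56], [-3.14, 3.14]. Speed limits (rad/s): [2.22, 2.22, 2.57, 3.14, 3.14, 3.14].

INTERFACE

Orientations are given as a unit quaternion [x, y, z, w].
In Python, from rig import * gives the robot as it stands. Calls block until the motion is done:
- reach(position, orientation): joint-space move of the TCP to a pose.
- move_linear(position, max_speed=150, orientation=None): straight line of the TCP; orientation=None keeps the orientation; max_speed is the mean speed in mm/s.
- set_joints(angles): joint-space move.
- grip(opening, newtons=None): finger opening in mm; newtons is the grip in N (None keeps the last); returns when the fingers have stopped.
- pause(seconds).
- inverse_kinematics(position, orientation): joint angles nearest the present ones, or None.
- sense(): the state.
- get_image(name): name is "scene" or "side" or "wrist"; returns the picture (420x560x3 uint8, blue, green, red); there is no depth.
- camera_params(name): a dict with "fov_y" (degrees; the focal length in pixels is half the picture's height over the tangent of half this angle, whatever the lens; pixels are square), "cx", "cy" (the principal point, pixels), "D" ([k1, k2, p1, p2, k3] as OpenCV has them; the pictures are not rectified), "view" (4x4, takes a point from world to camera coordinates). Camera axes: x right, y down, z forward; pixel columns grow to the right and rows downward; lengths in mm; the calibration is good to about 2 mm. A picture is of the moment at which its call begins: read the wrist's pose just before it. camera_params takes no time and is no camera call; for the wrist camera it gives the pose at the moment of the call.
A pose or a line that the arm cannot do raises Unreachable and nothing moves.
- close_job(): hands the job in; it is judged then, once.
The state is a dict: "clock": time; "joint_pos": joint angles; "qvel": joint speeds; "tau": joint torques, N m; "tcp_pos": TCP position; "tcp_rot": TCP orientation; "wrist_force": force on the tool from outside, world axes, zero at the start; "wrist_torque": the same for the moment, N m; "finger_gap": finger opening in mm; "grasp_force": force on a finger pad.
Only numpy, scipy, OpenCV 4.12 (cv2) and the standard library are available. Lean on these libraries where they do the work, as an engineer would, in place of code of your own. Each camera call takes 0.05 s, during which the arm holds its last target. There are 200 camera calls.

TASK

I need the salt shaker and the red-topped spice jar from the back row of the wooden caddy: first clear the pepper mill and the oil bottle in front of them out of the way, standing both upright in the dark steel tray (never put the oily bottle down on the bare marble), and only then take the salt and that jar and stand them on the empty near half of the chopping board. Once both are on the board, put the mill and the oil bottle back, each upright in the compartment it came from. Leave the black-capped jar, the lemon and the garlic where they are and knock nothing over.

Things in the scene. Friction and masses are not known exactly. Their poses are not given: they have to be found in the camera images.
- caddy: Fixed oak caddy 149 (x) x 177 (y) x 45 mm; steel handle 12 mm out at each y end. Origin: centre of underside; +x from front row to back row, away from robot. Floor 8 mm, outer walls 8 mm, dividers 5 mm thick, 37 high. Front row: two 78 mm square compartments at x -27.6, y +-41.5 mm (mill, oil, either way round). Back row: three 50 mm ones at x 41.5, y 0, +-55.3 (salt, jars, any order).
- tray: Fixed pressed dark-steel drip tray 140 (x) x 200 (y) x 18 mm with a rolled rim, on one side of the caddy (the board on the other); long side roughly along the world's y. Origin: centre of underside, z up. Floor 5 mm above the worktop, inside 125 x 185 mm: room for mill and bottle side by side, for example at y = +50 and -50 mm.
- board: Wooden chopping board, fixed, 250 (x) x 360 (y) x 22 mm, its long side pointing away from the robot. Origin at the centre of its underside; z up, its own +y points towards the robot, its top is 22 mm above the worktop. Its near half (own y from 0 to +180 mm) is empty; lemon and garlic lie on the far half.
- pepper_mill: Turned dark-brown wooden pepper mill, 58 mm across the foot, 170 mm high, 0.15 to 0.25 kg. Origin at the centre of its foot, z up along its axis. The round head, 49 mm across, is widest 140 mm up and is the place to take it from above (it does not turn here); a 12 mm metal knob tops it from 158 mm up.
- oil_bottle: Square clear-glass olive oil bottle, gold cap, 56 mm wide, 281 high, 0.55-0.8 kg, oily foot. Origin: centre of foot, z up; flat sides along the caddy's x and y within 5 degrees. Take it at the cap from above, about 262 mm up, pads on two flat sides: to the touch it tapers straight from 56 mm square at 204 mm up to 29 mm at 279 mm up, so pads stop about 40 mm apart.
- salt_shaker: Clear glass salt shaker with a domed, pierced steel cap, 43 mm across, 90 mm high, 0.1 kg. Origin at the centre of its foot, z up. Take it from above at the cap, 34 mm across, 66 to 80 mm up; the glass below widens from 36 mm at 53 mm up.
- spice_jar_red: Cylindrical spice jar, 41 mm across over its whole height, 105 mm high, 0.11 kg; dark brown-red cap with a red and blue round label on top. Origin at the centre of its foot, z up.
- spice_jar_black: Cylindrical spice jar, 41 mm across, 105 mm high, 0.11 kg, with an all-black cap; stays in its compartment. Origin at the centre of its foot, z up.
- lemon: Yellow lemon, 72 x 57 x 58 mm, on the far half of the board. Origin at the middle of its underside.
- garlic: Garlic bulb, 53 mm across, 52 mm high, on the far half of the board. Origin at the middle of its underside.

How it is judged (in metres and radians):
On the way, in this order (a step that is already met when the one before it is completed fails the run):
1. The pepper mill and the oil bottle both stand upright in the tray, let go, while the salt shaker and the red-topped jar are still in the caddy (x of pepper_mill in the frame of tray between -0.045 and 0.045 m and y of pepper_mill in the frame of tray between -0.075 and 0.075 m and z of each of pepper_mill, oil_bottle in the frame of tray below 0.012 m and angle between each of pepper_mill, oil_bottle's own z axis and vertical below 0.08 rad and x of oil_bottle in the frame of tray between -0.045 and 0.045 m and y of oil_bottle in the frame of tray between -0.075 and 0.075 m and contact force between the fingers and pepper_mill below 0.1 N and contact force between the fingers and oil_bottle below 0.1 N and distance of each of salt_shaker, spice_jar_red from where it was at the start of the episode below 0.03 m), for 0.2 s.
2. The salt shaker and the red-topped jar both stand upright on the empty near half of the board, let go, while the mill and the oil bottle still stand in the tray (x of salt_shaker in the frame of board between -0.115 and 0.115 m and y of salt_shaker in the frame of board between 0 and 0.17 m and z of salt_shaker in the frame of board between 0.016 and 0.028 m and angle between each of salt_shaker, spice_jar_red, pepper_mill, oil_bottle's own z axis and vertical below 0.08 rad and contact force between the fingers and salt_shaker below 0.1 N and x of spice_jar_red in the frame of board between -0.115 and 0.115 m and y of spice_jar_red in the frame of board between 0 and 0.17 m and z of spice_jar_red in the frame of board between 0.016 and 0.028 m and contact force between the fingers and spice_jar_red below 0.1 N and x of pepper_mill in the frame of tray between -0.045 and 0.045 m and y of pepper_mill in the frame of tray between -0.075 and 0.075 m and z of each of pepper_mill, oil_bottle in the frame of tray below 0.012 m and x of oil_bottle in the frame of tray between -0.045 and 0.045 m and y of oil_bottle in the frame of tray between -0.075 and 0.075 m), for 0.2 s.
At the end, for the whole second after the job is handed in: Salt and red-topped jar stand on the near half of the board; mill and oil bottle stand in their own compartments (within 24 mm of their starts), all upright within 4.5 degrees; black-capped jar within 20 mm, lemon and garlic within 30 mm of their starts; all let go and at rest (x of salt_shaker in the frame of board between -0.115 and 0.115 m and y of salt_shaker in the frame of board between 0 and 0.17 m and z of salt_shaker in the frame of board between 0.016 and 0.028 m and angle between each of salt_shaker, spice_jar_red, pepper_mill, oil_bottle, spice_jar_black's own z axis and vertical below 0.08 rad and contact force between the fingers and salt_shaker below 0.1 N and x of spice_jar_red in the frame of board between -0.115 and 0.115 m and y of spice_jar_red in the frame of board between 0 and 0.17 m and z of spice_jar_red in the frame of board between 0.016 and 0.028 m and contact force between the fingers and spice_jar_red below 0.1 N and distance of each of pepper_mill, oil_bottle from where it was at the start of the episode below 0.024 m and contact force between the fingers and pepper_mill below 0.1 N and contact force between the fingers and oil_bottle below 0.1 N and distance of spice_jar_black from where it was at the start of the episode below 0.02 m and distance of each of lemon, garlic from where it was at the start of the episode below 0.03 m and linear speed of each of salt_shaker, spice_jar_red, pepper_mill, oil_bottle, spice_jar_black below 0.02 m/s); the robot touches nothing.
It fails at once if The oil bottle is set down on the bare marble (height (world z) of oil_bottle below 0.0022 m).
It fails at once if The mill, the oil bottle, the salt shaker or a spice jar is knocked over (angle between any of pepper_mill, oil_bottle, salt_shaker, spice_jar_red, spice_jar_black's own z axis and vertical above 0.6 rad).
It fails at once if The black-capped jar is moved from its compartment (distance of spice_jar_black from where it was at the start of the episode above 0.04 m).
It fails at once if The lemon or the garlic is pushed about (distance of any of lemon, garlic from where it was at the start of the episode above 0.05 m).
It also fails if it takes over 144 s, if anything falls off the work surface, if the arm or the gripper's body presses on something with over 40 N, if the wrist force passes 120 N, or if a joint passes its speed limit or range.

## Working session

There is one attempt and no reset: what is moved stays moved. The work goes in short steps, each a Python script; the robot and the scene stay as the last script left them, time stands still between calls to the robot, and variables do not carry over. Pictures are saved under pics/ and viewed, at most 14 in all, crops included, and the job is handed in when it is done.

```bash
mkdir -p pics; ls
python3 - <<'E'
from rig import *
import cv2
for n in ("scene","side","wrist"):
    p=camera_params(n); im=get_image(n); cv2.imwrite(f"pics/{n}0.png",im)
    print(n,p["fov_y"],p["cx"],p["cy"],p["D"],p["view"])
print(sense())
E
```

```text
pics
scene 53.59924397960824 277.47645164522885 207.15899734403447 [-0.03282505  0.          0.          0.          0.        ] [[ 9.75066335e-01  2.21868329e-01 -4.48177258e-03 -5.63377997e+02]
 [ 1.74211293e-01 -7.77821336e-01 -6.03857925e-01 -6.56475170e+01]
 [-1.37462967e-01  5.88020759e-01 -7.97079368e-01  1.23985384e+03]
 [ 0.00000000e+00  0.00000000e+00  0.00000000e+00  1.00000000e+00]]
side 44.24307870756884 284.1723220193543 216.34412576521626 [0.04878947 0.         0.         0.         0.        ] [[-9.98232552e-01  5.91444990e-02 -5.80525996e-03  5.97645362e+02]
 [ 3.93741527e-02  5.85042249e-01 -8.10046445e-01  2.31845764e+01]
 [-4.45134688e-02 -8.08843307e-01 -5.86336982e-01  1.52310668e+03]
 [ 0.00000000e+00  0.00000000e+00  0.00000000e+00  1.00000000e+00]]
wrist 66.59284756434423 278.0087853363132 206.00306533547572 [-0.01653529  0.          0.          0.          0.        ] [[ 9.99997279e-01  1.91399236e-04 -2.32508986e-03 -5.98304659e+02]
 [ 9.41746155e-04 -9.44937686e-01  3.27248961e-01 -4.33623251e+01]
 [-2.13442983e-03 -3.27250260e-01 -9.44935295e-01  3.80982771e+02]
 [ 0.00000000e+00  0.00000000e+00  0.00000000e+00  1.00000000e+00]]
{'clock': 0.15, 'joint_pos': array([-2.17691786e-01,  1.04586096e-01,  9.66744480e-02,  1.56390933e+00,
       -2.28141152e-05,  1.35307690e+00]), 'qvel': array([ 5.63203453e-05, -8.71904374e-04,  3.99814460e-03, -5.41094258e-04,
       -6.49912581e-05, -3.14708764e-05]), 'tau': array([ 3.56894714e-03, -5.57353413e+01,  5.04006886e+01,  1.24952567e-02,
       -2.60494489e-04,  1.42527287e-05]), 'tcp_pos': array([5.99749407e+02, 6.28066873e-02, 2.30701532e+02]), 'tcp_rot': array([ 7.07096912e-01,  7.07116464e-01, -2.85088532e-04, -4.25829870e-04]), 'wrist_force': array([-0.71447262,  1.10011696,  0.18873744]), 'wrist_torque': array([ 0.03222875,  0.02944688, -0.03145129]), 'grasp_force': 0.0, 'finger_gap': 85.1694882800165}
```

View pics/scene0.png

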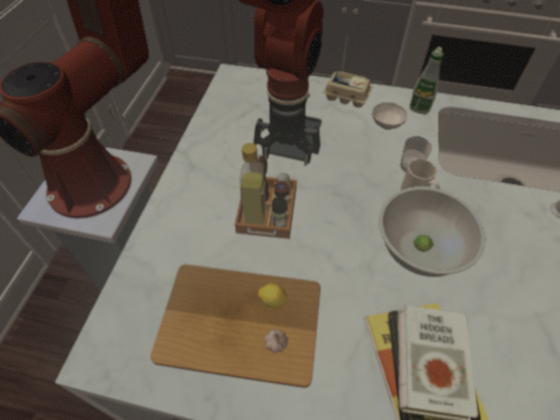

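View pics/side0.png

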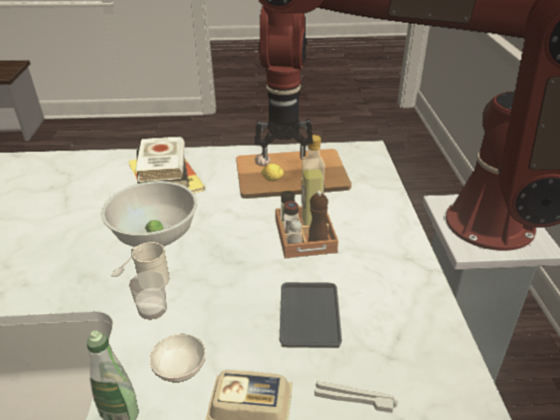

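View pics/wrist0.png

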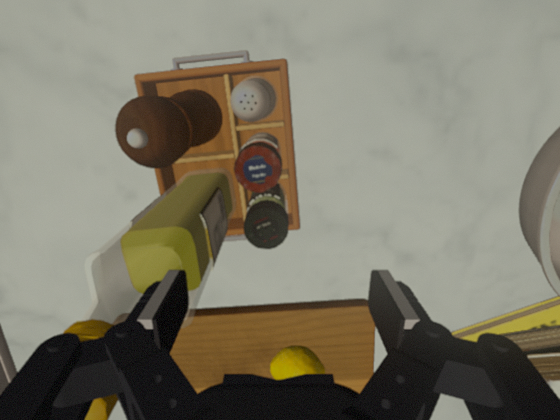

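The scene shows the caddy at about (267,205), the board at about (240,322), the lemon at (272,294) and the garlic at (276,341). In the side view the tray is at about (310,314). The wrist view looks down on the caddy, whose corners are near (137,76), (286,60) and (298,229). The front row holds the mill on the tray side (+y) with its knob at (137,137), and the oil bottle on the board side. The back row, from +y, is salt (252,99), red (258,167) and black (266,225).

```bash
cat > h.py <<'E'
import numpy as np, cv2
from rig import *
def cam(n):
    p=camera_params(n); f=210/np.tan(np.radians(p["fov_y"])/2)
    return np.array([[f,0,p["cx"]],[0,f,p["cy"]],[0,0,1]]),np.array(p["D"]),np.array(p["view"])
def ray(c,uv):
    K,D,V=c; q=cv2.undistortPoints(np.array([[uv]],float),K,D)[0,0]
    R=V[:3,:3]; return -R.T@V[:3,3], R.T@np.array([q[0],q[1],1])
def plane(c,uv,z):
    o,d=ray(c,uv); return (o+d*(z-o[2])/d[2])
def proj(c,P):
    K,D,V=c; r,_=cv2.Rodrigues(V[:3,:3]); return cv2.projectPoints(np.array(P,float).reshape(-1,1,3),r,V[:3,3],K,D)[0][:,0]
def shot(n):
    c=cam(n); return c,get_image(n)
def rect(m,c,z):
    "largest blob's outline cast to plane z, min-area rect: centre, size, angle"
    cs,_=cv2.findContours(m,cv2.RETR_EXTERNAL,cv2.CHAIN_APPROX_NONE)
    k=max(cs,key=cv2.contourArea)[:,0]
    return cv2.minAreaRect(np.array([plane(c,p,z)[:2] for p in k],np.float32))
E
python3 - <<'E'
from h import *
c,im=cam("scene"),cv2.imread("pics/scene0.png"); hsv=cv2.cvtColor(im,cv2.COLOR_BGR2HSV)
m=cv2.inRange(hsv,(8,80,60),(22,255,255)); m[:260]=0
print("board",rect(cv2.morphologyEx(m,cv2.MORPH_CLOSE,np.ones((25,25))),c,22))
c,im=cam("side"),cv2.imread("pics/side0.png"); hsv=cv2.cvtColor(im,cv2.COLOR_BGR2HSV)
m=cv2.inRange(hsv,(0,0,0),(179,255,85)); m[:275]=0;m[355:]=0;m[:,:250]=0;m[:,370:]=0
print("tray",rect(m,c,18),rect(m,c,0))
w,im=cam("wrist"),cv2.imread("pics/wrist0.png")
for n,uv,z in [("TL",(137,76),45),("TR",(286,60),45),("BR",(298,229),45),("knob",(137,138),169),("salt",(252,99),84),("red",(259,167),105),("black",(267,225),105)]:
    print(n,plane(w,uv,z).round(1))
cv2.imwrite("pics/crop_w.png",cv2.resize(im[40:260,80:320],None,fx=2.5,fy=2.5,interpolation=cv2.INTER_CUBIC))
E
```

```text
board ((557.716552734375, -313.316162109375), (356.51177978515625, 249.34963989257812), 4.459904193878174)
tray ((546.4622192382812, 243.2127227783203), (30.146451950073242, 125.20610809326172), 74.7348861694336) ((544.1148681640625, 224.35964965820312), (30.75118064880371, 127.71778869628906), 74.73489379882812)
TL [463.5 101.8  45. ]
TR [606.  115.5  45. ]
BR [620.8 -56.8  45. ]
knob [509.7  58.6 169. ]
salt [576.2  80.9  84. ]
red [582.4  26.1 105. ]
black [588.7 -27.2 105. ]
```

View pics/crop_w.png

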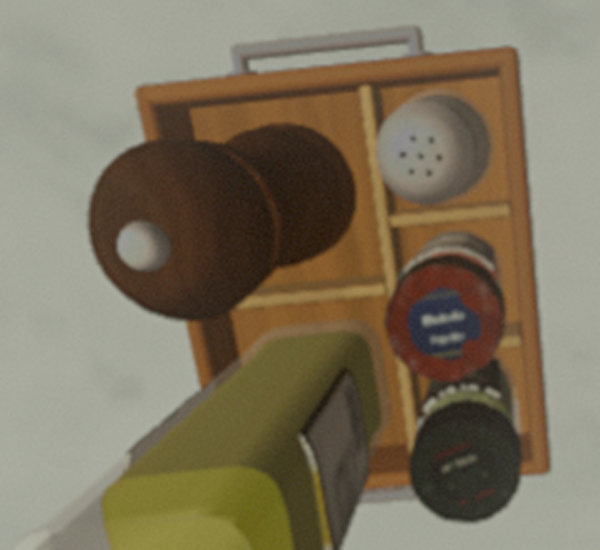

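The crop puts the caddy's rim corners, in wrist pixels, at (134.8,74.8), (286.8,59.2) and (300,228.8). That gives a yaw of about 5.1° and a centre near (542,22.5). Next I'll look down on the tray and triangulate the oil cap.

Run:
```python
from h import *
s,d=cam("scene"),cam("side")
def gold(f,box):
    im=cv2.imread(f); hsv=cv2.cvtColor(im,cv2.COLOR_BGR2HSV); x0,x1,y0,y1=box
    m=cv2.inRange(hsv,(14,120,60),(28,255,255)); k=np.zeros_like(m); k[y0:y1,x0:x1]=m[y0:y1,x0:x1]
    ys,xs=np.nonzero(k); print(f,len(xs),xs.min(),xs.max(),ys.min(),ys.max()); return xs.mean(),ys.mean()
a=gold("pics/scene0.png",(235,265,138,162)); b=gold("pics/side0.png",(300,330,130,153))
def tri(r1,r2):
    (o1,d1),(o2,d2)=r1,r2; t=np.linalg.lstsq(np.c_[d1,-d2],o2-o1,rcond=None)[0]; p,q=o1+t[0]*d1,o2+t[1]*d2; return (p+q)/2,np.linalg.norm(p-q)
print(a,b,tri(ray(s,a),ray(d,b)))
print([plane(s,a,z).round(1) for z in (262,268)],[plane(d,b,z).round(1) for z in (262,268)])
Q=sense()["tcp_rot"]
move_linear([560,150,400],300)
w,im=shot("wrist"); cv2.imwrite("pics/w1.png",im)
g,im2=shot("scene"); cv2.imwrite("pics/scene1.png",im2)
```

```text
pics/scene0.png 172 243 255 144 160
pics/side0.png 159 305 329 135 152
(np.float64(249.26162790697674), np.float64(151.24418604651163)) (np.float64(316.66037735849056), np.float64(144.0943396226415)) (array([514.1353628 , -17.23893788, 273.4169201 ]), np.float64(6.721483367530995))
[array([514. ,  -7.2, 262. ]), array([515.9, -12.9, 268. ])] [array([508. , -40.5, 262. ]), array([509.4, -29.2, 268. ])]
```

View pics/w1.png

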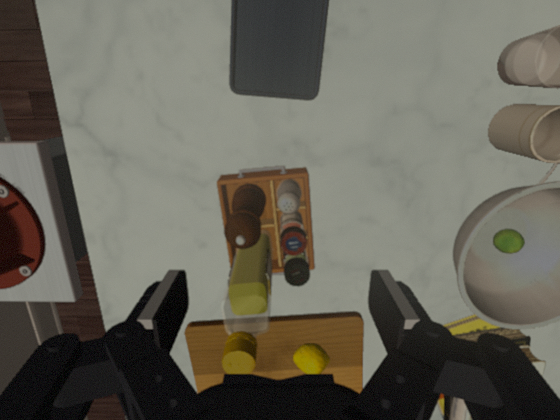

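The tray sits at the top of the wrist view, with its near edge corners at about (231,94) and (318,99). The cap is visible near (240,352). I'll move over to see the whole tray.

Run:
```python
from h import *
move_linear([540,270,400],300)
w,im=shot("wrist"); cv2.imwrite("pics/w2.png",im)
hsv=cv2.cvtColor(im,cv2.COLOR_BGR2HSV)
m=cv2.inRange(hsv,(0,0,0),(179,255,80)); m[280:]=0
m=cv2.morphologyEx(m,cv2.MORPH_CLOSE,np.ones((9,9)))
cs,_=cv2.findContours(m,cv2.RETR_EXTERNAL,cv2.CHAIN_APPROX_NONE)
for k in cs:
    if cv2.contourArea(k)>1500: print(cv2.boundingRect(k),cv2.minAreaRect(np.array([plane(w,p,18)[:2] for p in k[:,0]],np.float32)))
```

```text
(0, 229, 66, 51) ((69.36859893798828, 75.81471252441406), (127.60698699951172, 103.78536987304688), 0.5241663455963135)
(246, 39, 96, 135) ((558.5653076171875, 330.6124572753906), (196.63958740234375, 136.84864807128906), 85.69774627685547)
(0, 0, 104, 280) ((128.532470703125, 255.3985137939453), (461.15765380859375, 157.1473388671875), 89.88728332519531)
```

View pics/w2.png

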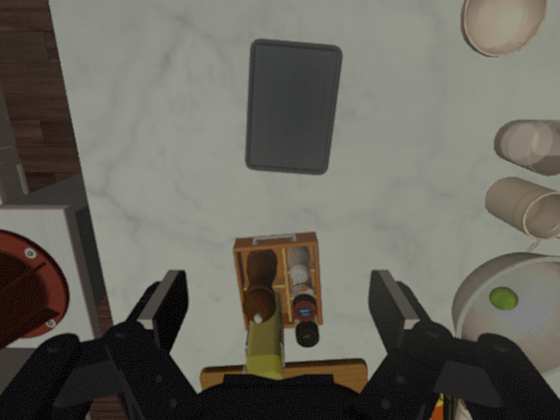

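The tray is fully in view in the wrist picture (centre about (294,106)): centre (558.6,330.6), yaw about -4.3°. Now I'll look straight down on the caddy.

```bash
cat >> h.py <<'E'
from scipy.spatial.transform import Rotation
def quat(deg):
    a=np.radians(deg); c,s=np.cos(a),np.sin(a)
    return Rotation.from_matrix(np.array([[-s,c,0],[c,s,0],[0,0,-1]])).as_quat()
CY,TY=5.1,-4.3
def frame(o,yaw,p):
    a=np.radians(yaw); return np.array(o)+np.array([[np.cos(a),-np.sin(a)],[np.sin(a),np.cos(a)]])@np.array(p)
E
python3 - <<'E'
from h import *
move_linear([525,-70,410],300)
w,im=shot("wrist"); cv2.imwrite("pics/w3.png",im)
np.save("w3.npy",w[2]); print(w[2])
E
```

```text
[[ 9.99999416e-01  6.96512391e-04 -8.26267213e-04 -5.23663606e+02]
 [ 9.28587579e-04 -9.44919267e-01  3.27302178e-01 -1.67560432e+02]
 [-5.52785787e-04 -3.27302754e-01 -9.44919362e-01  5.26976619e+02]
 [ 0.00000000e+00  0.00000000e+00  0.00000000e+00  1.00000000e+00]]
```

View pics/w3.png

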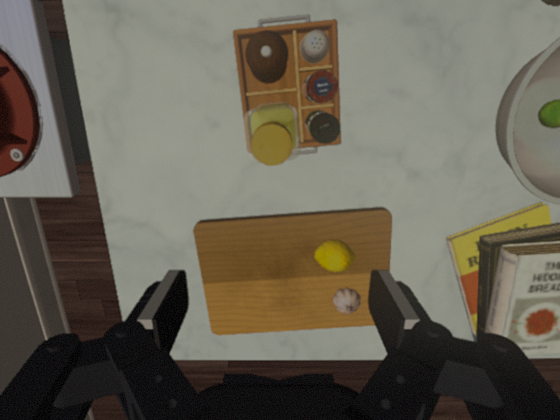

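Straight down over the caddy: oil cap at (271,143), mill knob (266,51), salt (315,45), red (321,86), black (324,126). The board is below, with lemon (333,256) and garlic (347,300) on its far (+x) half.

Run:
```python
from h import *
K,D,_=cam("wrist"); w=(K,D,np.load("w3.npy")); im=cv2.imread("pics/w3.png"); hsv=cv2.cvtColor(im,cv2.COLOR_BGR2HSV)
m=cv2.inRange(hsv,(18,150,90),(28,255,255)); m[:115]=0; m[175:]=0; m[:,:240]=0; m[:,300:]=0
m=cv2.morphologyEx(m,cv2.MORPH_OPEN,np.ones((7,7)))
cs,_=cv2.findContours(m,0,1); (u,v),r=cv2.minEnclosingCircle(max(cs,key=cv2.contourArea)); print(u,v,r)
print("cap",plane(w,(u,v),289), "px/mm check r",r/ K[0,0]*(w[2][2]@[515,-20,289,1]))
for n,uv,z in [("knob",(266,51),175),("salt",(315,45),94),("red",(321,86),113),("black",(324,126),113),("TL",(235,29),45),("TR",(336,20),45),("BR",(341,145),45)]: print(n,plane(w,uv,z).round(1))
m=cv2.inRange(hsv,(8,70,40),(22,255,255)); m[:200]=0; m[:,:190]=0; m[:,400:]=0; m[340:]=0
print("board",rect(cv2.morphologyEx(m,cv2.MORPH_CLOSE,np.ones((9,9))),w,22))
for f in ["mill","oil"]: print(f,frame((542,22.5),CY,(-27.6,41.5 if f=="mill" else -41.5)))
for p in (48,-48): print(frame((558.6,330.6),TY,(0,p)))
```

```text
271.4383544921875 142.73973083496094 21.094785690307617
cap [518.55465969 -22.06227336 289.        ] px/mm check r 17.163872818829375
knob [510.9  59.8 175. ]
salt [571.7  76.7  94. ]
red [579.2  26.2 113. ]
black [585.4 -24.2 113. ]
TL [462.7 103.9  45. ]
TR [605.1 115.4  45. ]
BR [623.1 -59.3  45. ]
board ((562.6261596679688, -308.99151611328125), (370.7204284667969, 253.24000549316406), 4.46419095993042)
mill [510.82015327  61.38222162]
oil [518.19837991 -21.28918681]
[562.19897889 378.46488641]
[555.00102111 282.73511359]
```

```bash
cat >> h.py <<'E'
def st(t=""):
    s=sense(); print(t,round(s["clock"],1),s["tcp_pos"].round(1),"gap",round(s["finger_gap"],1),"F",round(s["grasp_force"],1),"w",s["wrist_force"].round(1)); return s
def pick(xy,z,yaw,zup,F,op=85,top=None):
    reach([*xy,top or zup],quat(yaw)); grip(op)
    move_linear([*xy,z],120); st("at"); grip(0,F); st("closed")
    move_linear([*xy,z+8],30); st("lift8"); move_linear([*xy,zup],120)
def place(xy,z,yaw,zup,F=None,op=85,top=None,via=()):
    for p in via: move_linear([*p,zup],200)
    move_linear([*xy,zup],200,quat(yaw)); move_linear([*xy,z+15],120); move_linear([*xy,z],25); st("down")
    grip(op); pause(0.2); st("open"); move_linear([*xy,top or zup],150)
E
python3 - <<'E'
from h import *
pick((510.8,60.3),126,CY,240,45,top=400)
st("up")
c,im=shot("side"); cv2.imwrite("pics/s1.png",im)
E
```

```text
at 6.3 [511.1  60.3 126.5] gap 85.0 F 0.0 w [ 0.2 -0.1 -1. ]
closed 6.8 [511.1  60.3 126.6] gap 45.8 F 45.9 w [-0.3  0.5  5.3]
lift8 7.2 [510.7  60.3 133.9] gap 46.0 F 46.3 w [ 0.6  0.3 -1. ]
up 8.3 [510.4  60.4 239.1] gap 46.1 F 46.4 w [ 0.9 -0.5 -2.4]
```

View pics/s1.png

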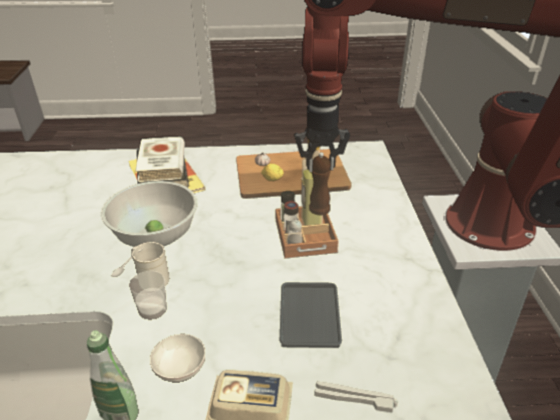

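The mill is held upright above its compartment, with its top near (320,160). I'll place it in the tray, then fetch the oil bottle.

Run:
```python
from h import *
place((562.2,378.5),124.5,TY,240,top=360)
# oil: foot 8, grasp 262 -> 270, TCP 270-19-2
move_linear([530,180,400],300)
pick((518.5,-21.7),249,CY,330,100,top=400)
st("up")
c,im=shot("side"); cv2.imwrite("pics/s2.png",im)
```

```text
down 11.8 [562.2 378.5 124.5] gap 46.1 F 46.4 w [ 0.3 -0.2 -2.1]
open 12.5 [562.2 378.5 124.5] gap 85.2 F 0.0 w [ 0.1 -0.3  0.9]
at 17.5 [518.8 -21.8 249.8] gap 85.0 F 0.0 w [-0.5 -0.   1.1]
closed 18.0 [519.1 -21.8 250.1] gap 36.7 F 99.6 w [1.1 0.2 4.7]
lift8 18.4 [518.3 -21.7 256.5] gap 36.9 F 98.8 w [ 0.2 -0.6 -7.4]
up 19.2 [518.4 -21.6 329.2] gap 36.8 F 98.9 w [ 1.1  0.1 -7.7]
```

View pics/s2.png

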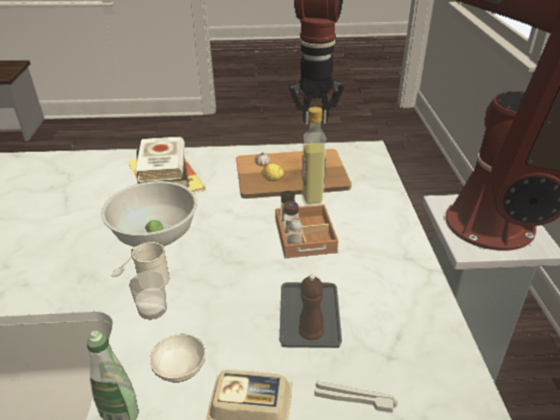

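The mill stands in the tray at (312,310) and the bottle hangs straight. Placing it in the near slot.

Run:
```python
from h import *
place((555,282.7),247.5,TY,330,top=400)
move_linear([540,40,400],300)
move_linear([555,-60,330],300)
w,im=shot("wrist"); cv2.imwrite("pics/w4.png",im); np.save("w4.npy",w[2])
c,im2=shot("side"); cv2.imwrite("pics/s3.png",im2)
cv2.imwrite("pics/both.png",np.hstack([cv2.resize(im[0:250,120:420],(480,400)),cv2.resize(im2[120:370,220:400],(288,400))]))
```

```text
down 22.4 [555.  282.7 247.5] gap 37.0 F 99.0 w [ 0.1 -0.2 -8.3]
open 23.1 [555.  282.7 247.5] gap 84.9 F 0.0 w [-0.2  0.2 -0.2]
```

View pics/both.png

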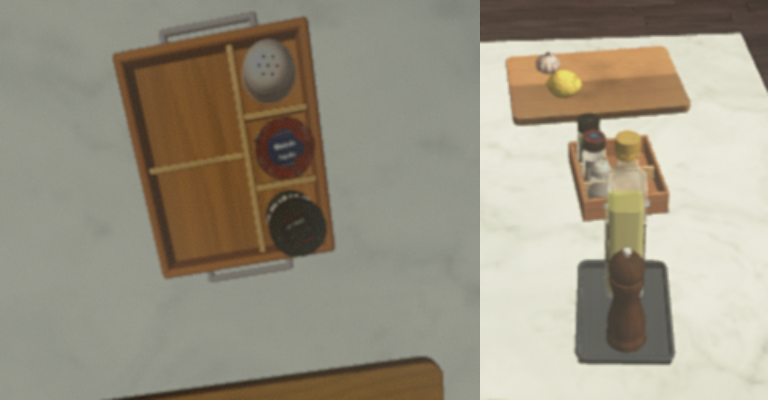

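Both stand upright in the tray. The crop puts salt at wrist pixel (287,41), red (298,92.5) and black (306,140).

Run:
```python
from h import *
K,D,_=cam("wrist"); w=(K,D,np.load("w4.npy"))
for n,uv,z in [("salt",(287,41.3),98),("red",(298.1,92.5),113),("black",(306.3,140),113),("TL",(191.3,33.1),45),("TR",(311.3,11.3),45),("BR",(328.1,155),45),("BL",(223.1,173.1),45)]: print(n,plane(w,uv,z).round(1))
for y in (55.3,0,-55.3): print(frame((542,22.5),CY,(41.5,y)))
for p in ((70,80),(-50,80)): print("board tgt",frame((560,-311),4.46-90,p))
```

```text
salt [573.3  77.8  98. ]
red [581.3  25.9 113. ]
black [587.7 -24.5 113. ]
TL [461.5 103.   45. ]
TR [605.6 115.2  45. ]
BR [621.  -55.8  45. ]
BL [477.5 -70.   45. ]
[578.4198496   81.27018424]
[583.33570421  26.18911332]
[588.25155883 -28.8919576 ]
board tgt [ 645.20116604 -374.56698282]
board tgt [ 635.86959439 -254.93035896]
```

Run:
```python
from h import *
A,B=[frame((560,-311),94.46,p) for p in ((-50,90),(50,90))]; print(A,B)
pick((574.5,79),60,CY,200,30,top=250)
place(A,75,CY,200)
pick((581.5,26),76,CY,200,30,top=200)
place(B,91,CY,200,top=260)
move_linear([480,-150,330],300)
c,im=shot("scene"); cv2.imwrite("pics/sc2.png",im)
w,i2=shot("wrist"); cv2.imwrite("pics/w5.png",i2)
c,i3=shot("side"); cv2.imwrite("pics/s4.png",i3)
cv2.imwrite("pics/both2.png",np.hstack([cv2.resize(im[130:400,130:350],(330,405)),cv2.resize(i3[120:370,220:400],(292,405))]))
```

```text
[ 474.16068695 -367.84727201] [ 466.38437725 -268.15008546]
at 28.5 [575.   79.   60.8] gap 85.1 F 0.0 w [0.3 0.6 1. ]
closed 29.0 [574.9  79.   60.4] gap 34.0 F 28.7 w [0.8 0.7 2.5]
lift8 29.5 [574.5  79.   68.1] gap 34.4 F 28.0 w [-0.9  0.9 -0.3]
down 35.0 [ 474.1 -367.8   75. ] gap 33.9 F 28.1 w [ 0.  -0.7 -0.9]
open 35.7 [ 474.2 -367.9   75. ] gap 85.0 F 0.0 w [ 0.8 -0.1  1.2]
at 39.6 [582.1  25.9  77. ] gap 84.8 F 0.0 w [-0.2  0.1 -0.3]
closed 40.1 [581.8  25.9  76.5] gap 40.2 F 30.2 w [0.2 0.1 3.2]
lift8 40.5 [581.5  26.   84.1] gap 40.4 F 30.3 w [ 1.   0.3 -0.4]
down 45.0 [ 466.3 -268.1   90.9] gap 39.9 F 30.3 w [ 1.2 -0.2 -0.7]
open 45.8 [ 466.4 -268.2   91. ] gap 85.2 F 0.0 w [-0.5  0.5 -0.3]
```

View pics/both2.png

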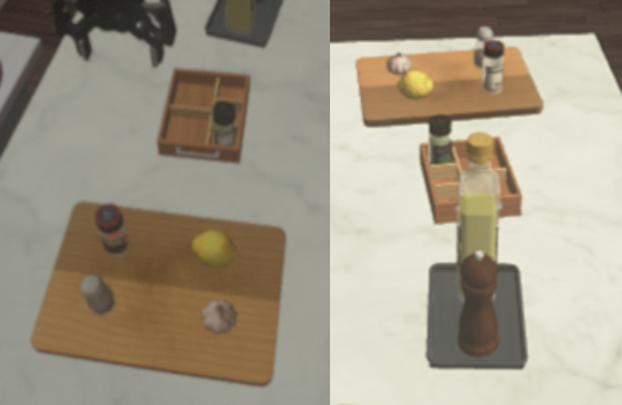

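Salt and red jar stand upright on the near half of the board; lemon, garlic and black jar are undisturbed. Now I'll return the bottle, then the mill.

Run:
```python
from h import *
move_linear([530,150,400],300)
pick((555,282.7),247.5,TY,330,100,top=400)
place((518.5,-21.7),251,CY,330,top=400)
move_linear([545,200,400],300)
pick((562.2,378.5),124.5,TY,240,45,top=360)
place((510.8,60.3),127.3,CY,240,top=400)
move_linear([540,-70,410],250)
w,im=shot("wrist"); cv2.imwrite("pics/w6.png",im)
c,i3=shot("side"); i2=shot("scene")[1]
cv2.imwrite("pics/both3.png",np.hstack([cv2.resize(im[0:170,200:380],(360,340)),cv2.resize(i3[120:290,220:370],(300,340))]))
```

```text
at 51.2 [555.3 282.8 248.4] gap 85.4 F 0.0 w [ 0.1 -0.1  0.1]
closed 51.7 [555.5 282.8 248.6] gap 36.6 F 100.0 w [ 0.1 -0.   5.8]
lift8 52.1 [554.8 282.7 254.9] gap 36.7 F 98.7 w [-1.3  0.8 -8.1]
down 56.0 [518.7 -21.7 251.6] gap 36.4 F 100.4 w [0.  0.9 2.2]
open 56.8 [518.5 -21.7 251. ] gap 85.1 F 0.0 w [-0.4  0.2 -0.5]
at 61.9 [562.6 378.7 125.2] gap 84.9 F 0.0 w [-0.5  0.4  0.4]
closed 62.3 [562.5 378.6 125.1] gap 46.1 F 46.1 w [-1.1 -0.4  4.6]
lift8 62.8 [562.2 378.5 132.4] gap 46.3 F 46.3 w [-0.9  0.2 -2.5]
down 67.3 [511.1  60.2 128.1] gap 46.5 F 46.9 w [-1.  -0.2  5.7]
open 68.0 [510.8  60.3 127.3] gap 84.9 F 0.0 w [-0.3 -0.8 -0.2]
```

View pics/both3.png

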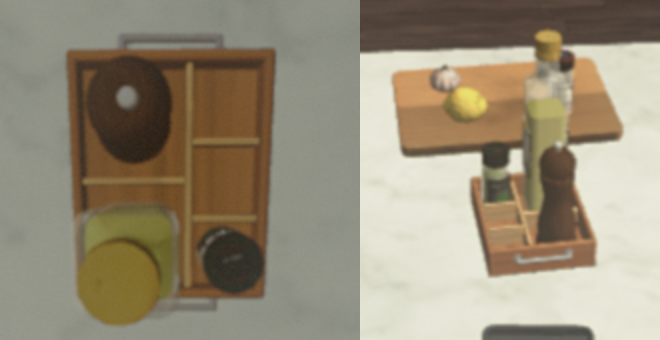

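The mill and the bottle stand upright in their own compartments, the tray is empty, and the arm is clear.

```bash
python3 -c "
from rig import *
pause(0.5); print(close_job())"
```

```text
the job is handed in; nothing more can be done
None
```

The job is handed in: salt and red-topped jar stand on the near half of the board, the mill and oil bottle are back upright in their own compartments, and nothing was knocked over; the hand-in returned no verdict.

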